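Gauge the PE test slugs through the gap and drop the good ones down the chute

TASK

Run the three queued black plastic slugs through the gap gauge: push them along the white-edged lane so that each one that fits between the steel jaws slides through, drops off the ledge and goes down the chute into the grey catch tray; none may be put there by hand. One slug is oversize and will stop at the jaws: push it up until you feel it stop, but never push it harder than about 25 N (go slowly, stop at the first few newtons), then lift it out, stand it upright in the red reject tray and push on whatever is left in the lane. Leave the caliper, jar, marker and loose pipe piece where they are.

Things in the scene. Friction and masses are not known exactly. Their poses are not given: they have to be found in the camera images.
- gauge: Gap-gauge stand, fixed: aluminium deck, top 105 mm above the bench, 104 mm wide, reaching from the ledge at y = 0 to y = 225 mm. Origin: on the bench straight below the middle of the ledge's edge; z up. Its -y axis is the pushing direction, along the lane and over the ledge. A slug tips off once its centre has passed y = 0. Below the ledge a 70 mm wide steel chute leads into the grey tray.
- lane_mid (a point): Middle of the lane on the deck's surface, gauge y = 120 mm, axes as the gauge's. The lane is 50 mm wide between two white guide strips, each 12 mm wide and 12 mm high, from y = 224 to 38 mm, and open at the far end (y = 225 mm), where there is about 30 mm of free deck behind the last slug.
- catch_tray (a point): Middle of the grey catch tray's floor, gauge y = -150 mm, axes as the gauge's. Open at the top, 106 mm wide (x) and 120 mm long (y) inside, rim 45 mm above the bench.
- jaws: Two ground steel jaws on the deck at the ledge end of the lane, gauge y = 4 to 28 mm, 16 mm high (20.5 mm with screw heads), 42.5 mm apart, with 6 mm round lead-in edges on the lane side. Origin on the deck's top at the middle of the ledge's edge, axes as the gauge's. An oversize slug stops hard and wedges lightly, centre at y = 30 to 33 mm; it lifts straight out.
- gap (a point): Middle of the gap between the jaws, on the deck's surface, 13 mm before the ledge's edge (gauge y = 13 mm); axes as the gauge's.
- slug_1_center (a point): Centre (18 mm above the foot) of a black turned plastic cylinder standing upright in the lane, 36 mm tall, 40 to 85 g, 40.5 mm across if good, 46.5 mm if oversize; exactly one of the three is oversize, anywhere in the queue; which one is not told.
- slug_2_center (a point): Centre (18 mm above the foot) of a black turned plastic cylinder standing upright in the lane, 36 mm tall, 40 to 85 g, 40.5 mm across if good, 46.5 mm if oversize; exactly one of the three is oversize, anywhere in the queue; which one is not told.
- slug_3_center (a point): Centre (18 mm above the foot) of a black turned plastic cylinder standing upright in the lane, 36 mm tall, 40 to 85 g, 40.5 mm across if good, 46.5 mm if oversize; exactly one of the three is oversize, anywhere in the queue; which one is not told.
- slug_1: The same slug as slug_1_center; origin at the centre of its foot, z its own axis.
- slug_2: The same slug as slug_2_center; origin at the centre of its foot, z its own axis.
- slug_3: The same slug as slug_3_center; origin at the centre of its foot, z its own axis.
- reject_tray: Red open reject tray on the bench, fixed, 125 x 125 mm outside, 22 mm high, walls 3 mm, floor 3 mm thick. Origin: centre of its underside; its sides run along its x and y.
- caliper: Bystander: steel slide caliper lying flat, 248 x 70 x 16 mm. Origin at the centre of its underside, long axis along y.
- sample_jar: Bystander: sample jar, 50 mm across, 78 mm tall, standing. Origin at the centre of its foot.
- marker: Bystander: white marker pen with a black cap, lying, 138 x 16 x 18 mm. Origin at its centre underneath, long axis along y.
- pipe_piece: Bystander: length of black plastic pipe, 43 mm across, 191 mm long, lying. Origin at its centre underneath, long axis along y.
Not all that is in view belongs to the job. What is shaped like the slug_3 but blue is not meant.

How it is judged:
On the way:
1. a slug has been pushed up against the gauge jaws and felt to stop there (more than 1 N on the jaws) (((contact force between slug_1 and jaws above 1 N and y of slug_1_center in the frame of gauge between 0.024 and 0.038 m) or (contact force between slug_2 and jaws above 1 N and y of slug_2_center in the frame of gauge between 0.024 and 0.038 m) or (contact force between slug_3 and jaws above 1 N and y of slug_3_center in the frame of gauge between 0.024 and 0.038 m))), for 0.1 s.
At the end, for the whole second after the job is handed in: The two slugs that pass lie at rest in the grey catch tray or at the foot of the chute (below the ledge, inside tray and cheeks); the oversize slug stands upright (within about 8 degrees) at rest on the floor of the red reject tray (((y of slug_2_center in the frame of gauge between -0.212 and -0.03 m and x of slug_2_center in the frame of gauge between -0.055 and 0.055 m and z of each of slug_2_center, slug_3_center in the frame of gauge below 0.07 m and linear speed of each of slug_2, slug_3, slug_1 below 0.02 m/s and y of slug_3_center in the frame of gauge between -0.212 and -0.03 m and x of slug_3_center in the frame of gauge between -0.055 and 0.055 m and x of slug_1_center in the frame of reject_tray between -0.055 and 0.055 m and y of slug_1_center in the frame of reject_tray between -0.055 and 0.055 m and height (world z) of slug_1_center below 0.03 m and angle between slug_1's own z axis and vertical below 0.15 rad) or (y of slug_1_center in the frame of gauge between -0.212 and -0.03 m and x of slug_1_center in the frame of gauge between -0.055 and 0.055 m and z of each of slug_1_center, slug_3_center in the frame of gauge below 0.07 m and linear speed of each of slug_1, slug_3, slug_2 below 0.02 m/s and y of slug_3_center in the frame of gauge between -0.212 and -0.03 m and x of slug_3_center in the frame of gauge between -0.055 and 0.055 m and x of slug_2_center in the frame of reject_tray between -0.055 and 0.055 m and y of slug_2_center in the frame of reject_tray between -0.055 and 0.055 m and height (world z) of slug_2_center below 0.03 m and angle between slug_2's own z axis and vertical below 0.15 rad) or (y of slug_1_center in the frame of gauge between -0.212 and -0.03 m and x of slug_1_center in the frame of gauge between -0.055 and 0.055 m and z of each of slug_1_center, slug_2_center in the frame of gauge below 0.07 m and linear speed of each of slug_1, slug_2, slug_3 below 0.02 m/s and y of slug_2_center in the frame of gauge between -0.212 and -0.03 m and x of slug_2_center in the frame of gauge between -0.055 and 0.055 m and x of slug_3_center in the frame of reject_tray between -0.055 and 0.055 m and y of slug_3_center in the frame of reject_tray between -0.055 and 0.055 m and height (world z) of slug_3_center below 0.03 m and angle between slug_3's own z axis and vertical below 0.15 rad))); the robot touches nothing.
It fails at once if the gauge jaws are loaded with more than 42 N, both jaws added up (a push of about 25 N on the wedged slug) (contact force between jaws and anything else above 42 N).
It fails at once if a slug is let go above the chute or catch tray instead of being pushed off the ledge ((y of slug_1_center in the frame of gauge between -0.212 and -0.05 m and x of slug_1_center in the frame of gauge between -0.055 and 0.055 m and z of slug_1_center in the frame of gauge above 0.135 m and contact force between slug_1 and the fingers below 0.02 N) or (y of slug_2_center in the frame of gauge between -0.212 and -0.05 m and x of slug_2_center in the frame of gauge between -0.055 and 0.055 m and z of slug_2_center in the frame of gauge above 0.135 m and contact force between slug_2 and the fingers below 0.02 N) or (y of slug_3_center in the frame of gauge between -0.212 and -0.05 m and x of slug_3_center in the frame of gauge between -0.055 and 0.055 m and z of slug_3_center in the frame of gauge above 0.135 m and contact force between slug_3 and the fingers below 0.02 N)).
It fails at once if a slug is held in the fingers down in the chute or catch tray ((y of slug_1_center in the frame of gauge between -0.212 and -0.05 m and x of slug_1_center in the frame of gauge between -0.055 and 0.055 m and z of slug_1_center in the frame of gauge below 0.12 m and contact force between slug_1 and the fingers above 1 N) or (y of slug_2_center in the frame of gauge between -0.212 and -0.05 m and x of slug_2_center in the frame of gauge between -0.055 and 0.055 m and z of slug_2_center in the frame of gauge below 0.12 m and contact force between slug_2 and the fingers above 1 N) or (y of slug_3_center in the frame of gauge between -0.212 and -0.05 m and x of slug_3_center in the frame of gauge between -0.055 and 0.055 m and z of slug_3_center in the frame of gauge below 0.12 m and contact force between slug_3 and the fingers above 1 N)).
It fails at once if a bystander (caliper, jar, marker or pipe piece) is moved more than 30 mm (distance of any of caliper, sample_jar, marker, pipe_piece from where it was at the start of the episode above 0.03 m).
It also fails if it takes over 72 s, if anything falls off the work surface, if the arm or the gripper's body presses on something with over 40 N, if the wrist force passes 120 N, or if a joint passes its speed limit or range.

ROBOT

A 6-joint arm with a two-finger parallel gripper is mounted at the origin on a cart in front of the work surface, level with it; the furniture and walls round the work are solid. World frame = base frame: x ahead of the robot, y to its left, z up, the work surface at z = 0. Lengths are in m, angles in rad, forces in N, time in s.
With the tool pointing down it reaches from about 0.375 to 0.9 m from the base axis. Payload 3.1 kg.
Tool frame: the origin (TCP) lies at the very end of the fingers, on their centre line; the grasp point (between the pads) lies 19 mm behind it; x points along the fingers, y is the direction in which the jaws open and shut, and the axes are right-handed (so a half turn about x gives the same grasp; the last joint's range is limited). The gripper opens to 85 mm and grips with 20 to 120 N. Pads are 22 mm wide; open, the fingers measure 114 mm over their backs; the gripper's body (76 mm by 85 mm) begins 54 mm behind the grasp point. The pads swing forward as they close: fully open they stand 13 mm farther back than shut.
Start: joints at [-1.329, 0.527, 1.433, -0, 1.181, -0.178], TCP at [0.255, -0.571, 0.231] pointing down, gripper open.
Joint ranges: [-3.08, 3.08], [-0.75, 2.2], [0.22, 2.44], [-1.43, 4.57], [0, 2.65], [-2.85, 2.85]. Speed limits (rad/s): [2.79, 2.79, 3.14, 3.14, 3.14, 3.14].

INTERFACE

Orientations are given as a unit quaternion [x, y, z, w].
In Python, from station import manip gives the robot as it stands.
- The arm moves only by the shell command python3 -m jog 'ROWS' [FORCE]. ROWS is a JSON object of lists of equal length, an entry for each row: "linear": the shift along the tool's x, y, z in cm, a list of three; "twist": the turn about the tool's x in rad; "claw": the opening, from -1 (shut) to 1 (fully open). A call has 1 to 20 rows; each row is the pose to reach, as a shift and turn from the pose commanded when the call began, along the tool's axes at that moment; what a row does not reach only later rows make up. A row lasts 1/12 s, in which the tool goes at most 41.7 mm and 7.16 degrees, less where a joint would pass 70% of its speed; a pose out of reach is approached as far as the arm can. A call with a gripper value outside its range is refused whole. The fingers move at their own pace and stop on an object; FORCE is the grip in N (left out, the last holds). Time passes only in rows, so rows that repeat a pose let the fingers close. It gives the time, the measured TCP pose, the force and the opening at its end, in the units of the state.
- manip.sense(): the state, without advancing time (a new reading comes with each control period).
- manip.snapshot(name): name is "side" or "top" or "wrist"; returns a dict with "pixels" (420x560x3 uint8, red, green, blue), "camera_matrix" (3x3 intrinsics, pixels), "R" (3x3) and "t" (3): a world point X has camera coordinates R X + t. Camera axes: x right, y down, z forward; pixel columns grow to the right and rows downward; lengths in m; the calibration is good to about 2 mm. A picture is of the moment at which its call begins. There is no depth.
- manip.sign_off(): hands the job in, once; it reports no verdict.
The state is a dict: "t": time; "q": joint angles; "qd": joint speeds; "tau": joint torques, N m; "tcp_pos": TCP position; "tool_rot": TCP orientation; "force": force on the tool from outside, world axes, zero at the start; "ft_torque": the same for the moment, N m; "finger_gap": opening from 0.0 (shut) to 1.0 (fully open).
Only numpy, scipy, OpenCV 4.12 (cv2) and the standard library are available. Lean on these libraries where they do the work, as an engineer would, in place of code of your own. Each camera call takes 0.05 s, during which the arm holds its last target.

## Working session

There is one attempt and no reset: what is moved stays moved. The work goes in short steps, Python scripts to look and compute and a shell command to move; the robot and the scene stay as the last step left them, time stands still between calls to the robot, and variables do not carry over. Pictures are saved under pics/ and viewed, and the job is handed in when it is done.

```bash
ls; mkdir -p pics; python3 - <<'E'
from station import manip
import cv2,json
s=manip.sense();print({k:(v if not hasattr(v,'tolist') else v.tolist()) for k,v in s.items()})
for n in("side","top","wrist"):
    d=manip.snapshot(n);cv2.imwrite(f"pics/{n}0.png",cv2.cvtColor(d["pixels"],cv2.COLOR_RGB2BGR));print(n,d["camera_matrix"],d["R"],d["t"])
E
```

```text
pics
{'t': 0.0, 'q': [-1.3294662308414544, 0.5284532619828678, 1.4339028666220133, 1.5760888760474787e-05, 1.1813827980439244, -0.17849232843702442], 'qd': [0.0015097279863987058, 0.0004956658693896068, 0.000271619107625301, 0.0001068299261327607, -0.00019580914527345952, -6.681189721263338e-05], 'tau': [0.00203379153390415, -44.234068393707275, -17.802211046218872, -5.576715579991287e-05, 0.008577287953812629, 6.793876821120648e-06], 'tcp_pos': [0.2546117787714959, -0.5700093864520739, 0.2303413587629758], 'tool_rot': [-0.691566733527388, -0.14809845503297325, 0.691604107740418, -0.14658123635610953], 'force': [0.5332651352944633, 0.10005509341546069, 0.4686698032811131], 'ft_torque': [0.012726951877793964, -0.03419316697058924, 0.008390966252916587], 'finger_gap': 1.0024035823646533}
side [[454.23940409   0.         277.30326844]
 [  0.         454.23940409 207.47168898]
 [  0.           0.           1.        ]] [[-0.97583933 -0.21841208  0.00581001]
 [-0.14228367  0.61507681 -0.77552297]
 [ 0.16580999 -0.75761248 -0.63129262]] [0.57767181 0.10243771 1.25068044]
top [[525.32454837   0.         288.02705384]
 [  0.         525.32454837 210.90275127]
 [  0.           0.           1.        ]] [[-1.07031395e-02 -9.99941742e-01 -1.39847616e-03]
 [-9.85703195e-01  1.07858945e-02 -1.68145400e-01]
 [ 1.68150688e-01 -4.21201258e-04 -9.85761213e-01]] [0.06755915 0.5549684  1.48920266]
wrist [[337.47142904   0.         280.18745858]
 [  0.         337.47142904 213.56786386]
 [  0.           0.           1.        ]] [[ 0.40741449 -0.91323658 -0.00351723]
 [-0.87184931 -0.39009135  0.29615455]
 [-0.27183121 -0.11759116 -0.95513356]] [-0.62229904 -0.0383525   0.38159399]
```

View pics/top0.png

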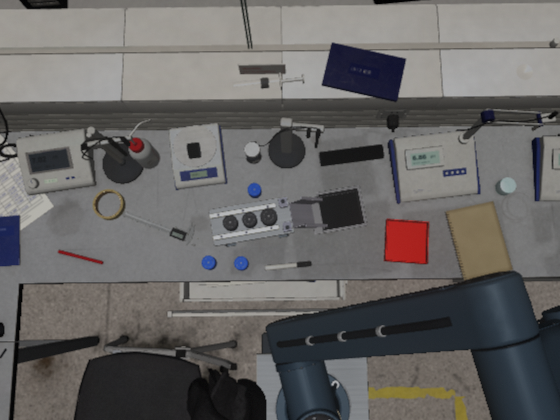

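View pics/side0.png

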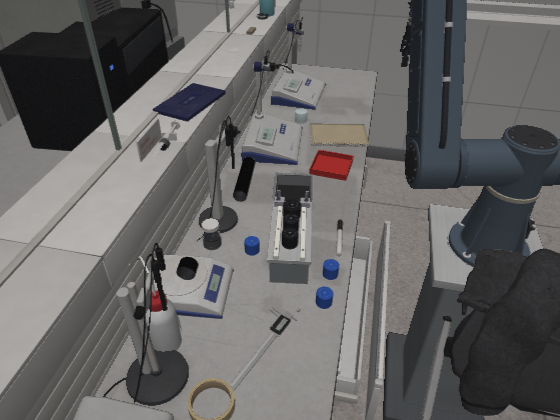

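View pics/wrist0.png

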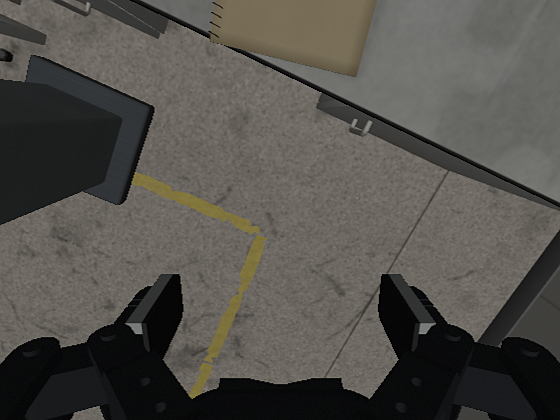

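```bash
python3 - <<'E'
import cv2
a=cv2.imread("pics/top0.png")[170:290,195:445]
cv2.imwrite("pics/top0c.png",cv2.resize(a,None,fx=3.2,fy=3.2,interpolation=cv2.INTER_CUBIC))
a=cv2.imread("pics/side0.png")[140:320,200:380]
cv2.imwrite("pics/side0c.png",cv2.resize(a,None,fx=3.2,fy=3.2,interpolation=cv2.INTER_CUBIC))
E
```

```text
(no output)
```

View pics/top0c.png

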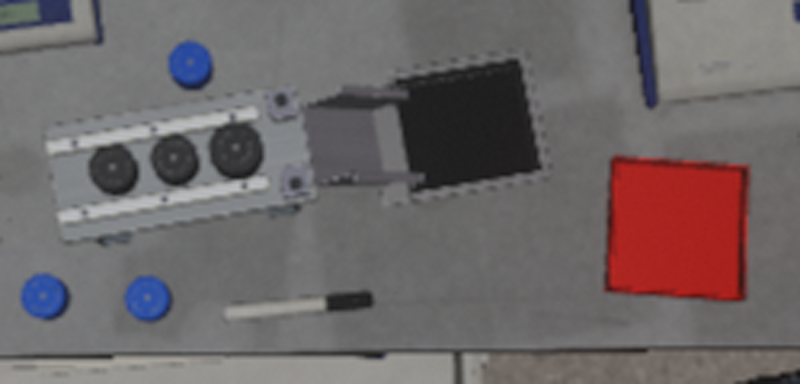

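View pics/side0c.png

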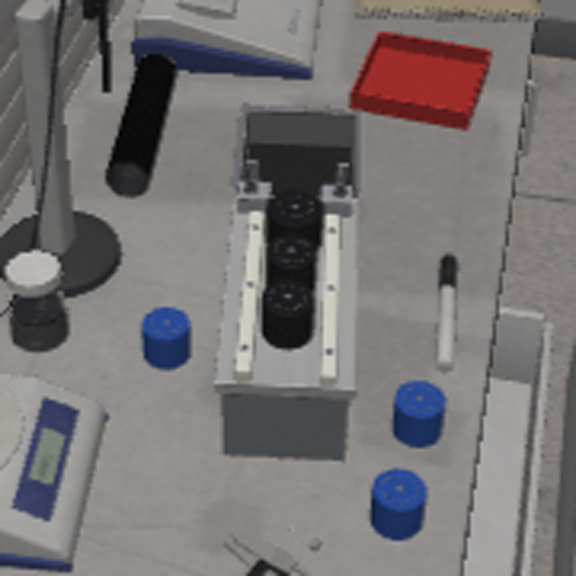

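```bash
cat > h.py <<'E'
import numpy as np,cv2
from station import manip
def ray(d,uv,z):
    K=d["camera_matrix"];R=np.array(d["R"]);t=np.array(d["t"])
    uv=np.atleast_2d(uv).astype(float)
    dc=np.c_[(uv-[K[0][2],K[1][2]])/[K[0][0],K[1][1]],np.ones(len(uv))]
    dw=dc@R; c=-R.T@t
    return c+dw*((z-c[2])/dw[:,2])[:,None]
def proj(d,X):
    c=np.atleast_2d(X)@np.array(d["R"]).T+d["t"]; p=c@np.array(d["camera_matrix"]).T
    return p[:,:2]/p[:,2:]
def toolR(s):
    from scipy.spatial.transform import Rotation
    return Rotation.from_quat(s["tool_rot"]).as_matrix()
E
python3 - <<'E'
from h import *
d=manip.snapshot("top");im=d["pixels"];hsv=cv2.cvtColor(im,cv2.COLOR_RGB2HSV)
print(manip.sense()["t"])
m=((hsv[...,2]>195)&(hsv[...,1]<40)).astype(np.uint8); m[:200]=0;m[245:]=0;m[:,:205]=0;m[:,295:]=0
n,l,st,c=cv2.connectedComponentsWithStats(m)
for i in range(1,n):
    if st[i,4]>60:
        p=np.argwhere(l==i)[:,::-1]; w=ray(d,p,0.117)[:,:2]
        r=cv2.minAreaRect((w*1000).astype(np.float32)); mu=w.mean(0);_,_,v=np.linalg.svd(w-mu); print("strip",st[i],r,mu,v[0])
m=(hsv[...,2]<75).astype(np.uint8); m[:205]=0;m[238:]=0;m[:,:218]=0;m[:,284:]=0
cs,_=cv2.findContours(m,cv2.RETR_EXTERNAL,cv2.CHAIN_APPROX_NONE)
for c in cs:
    if cv2.contourArea(c)>50:
        w=(ray(d,c[:,0],0.141)[:,:2]*1000).astype(np.float32);print("slug",cv2.boundingRect(c),cv2.minEnclosingCircle(w),cv2.contourArea(w))
m=((hsv[...,0]<6)&(hsv[...,1]>180)&(hsv[...,2]>90)).astype(np.uint8);m[:,:370]=0
cs,_=cv2.findContours(m,cv2.RETR_EXTERNAL,cv2.CHAIN_APPROX_NONE);c=max(cs,key=cv2.contourArea)
print("red",cv2.minAreaRect((ray(d,c[:,0],0.022)[:,:2]*1000).astype(np.float32)))
s=manip.sense();print(toolR(s))
E
```

```text
0.2
slug (223, 215, 15, 16) ((509.24603271484375, 219.17559814453125), 21.954347610473633) 1219.1272416666616
slug (242, 212, 15, 16) ((516.494384765625, 168.2287139892578), 21.802932739257812) 1180.90144697926
slug (261, 209, 16, 17) ((523.8201293945312, 117.40525817871094), 24.652280807495117) 1540.7020615233341
red ((465.888671875, -285.05133056640625), (123.2864761352539, 122.3950424194336), 85.13516998291016)
[[-3.03411378e-04  4.07526967e-01 -9.13193122e-01]
 [ 1.32375342e-03 -9.13192201e-01 -4.07526996e-01]
 [-9.99999078e-01 -1.33249085e-03 -2.62392313e-04]]
```

```bash
python3 - <<'E'
from h import *
d=manip.snapshot("top");im=d["pixels"];hsv=cv2.cvtColor(im,cv2.COLOR_RGB2HSV)
cr=hsv[200:245,205:300]
for th in (180,205):
  m=((hsv[...,2]>th)).astype(np.uint8); m[:200]=0;m[245:]=0;m[:,:205]=0;m[:,300:]=0
  n,l,st,c=cv2.connectedComponentsWithStats(m,connectivity=8)
  for i in range(1,n):
    if st[i,4]>40:
        p=np.argwhere(l==i)[:,::-1]; w=ray(d,p,0.117)[:,:2]
        r=cv2.minAreaRect((w*1000).astype(np.float32)); mu=w.mean(0);_,_,v=np.linalg.svd(w-mu); print(th,st[i],r,mu,v[0])
print(np.percentile(cr[...,2],[5,25,50,75,90,95,99]))
# wrist-free: refine with side view slug tops? 
s=manip.snapshot("side");im=s["pixels"]
E
```

```text
180 [245 206  21   5  45] ((552.5055541992188, 153.61207580566406), (5.602161407470703, 56.83704376220703), 8.996688842773438) [0.55258483 0.15351132] [ 0.156901   -0.98761434]
180 [220 210  21   6  48] ((541.221923828125, 223.42752075195312), (6.061272144317627, 57.08953857421875), 8.990500450134277) [0.54121653 0.22282813] [ 0.16610047 -0.98610884]
180 [248 227  22   6  52] ((491.3289489746094, 144.0564727783203), (6.484219551086426, 59.175357818603516), 9.484556198120117) [0.49130278 0.14410779] [ 0.16102946 -0.9869496 ]
180 [223 232  22   5  51] ((480.25604248046875, 213.40151977539062), (6.435663223266602, 58.58235168457031), 8.925813674926758) [0.4802385  0.21321161] [ 0.15254072 -0.98829719]
[ 55. 103. 122. 137. 156. 183. 186.]
```

```bash
python3 - <<'E'
from h import *
d=manip.snapshot("top")
up=ray(d,[[209.4,216.3],[275.3,205.3],[213.1,237.8],[278.8,227.2]],.117)[:,:2];print(up)
th=np.deg2rad(9.2);gy=np.array([-np.sin(th),np.cos(th)]);gx=np.array([np.cos(th),np.sin(th)])
O=np.mean([up[0]-gy*.224,up[1]-gy*.038,up[2]-gy*.224,up[3]-gy*.038],0);print("O",O,[(u-O)@gy for u in up],[(u-O)@gx for u in up])
for s in ((.5092,.2192),(.5165,.1682),(.5238,.1174)): print((np.array(s)-O)@gx,(np.array(s)-O)@gy)
s=manip.sense();w=manip.snapshot("wrist");T=toolR(s)
c=-np.array(w["R"]).T@w["t"];print("cam in tool",T.T@(c-s["tcp_pos"]),"fwd",T.T@w["R"][2])
def rel(p): print("shift cm",100*T.T@(np.array(p)-s["tcp_pos"]))
rel([.466,-.285,.24]); P=O+gy*.23;print(P);rel([*P,.26])
E
```

```text
[[0.53088172 0.28070457]
 [0.5600042  0.09697248]
 [0.47054145 0.26959884]
 [0.4981436  0.08767083]]
O [0.53583718 0.05442183] [np.float64(0.22416418568636115), np.float64(0.03813943893776927), np.float64(0.2228485839373824), np.float64(0.038847791438487135)] [np.float64(0.031286641718880195), np.float64(0.030659192249019144), np.float64(-0.030053028354250107), np.float64(-0.03189280561364904)]
5.040226758332839e-05 0.16691729066711586
-0.0008974435696674673 0.11540620847824307
-0.0018133131693797797 0.0640925535423849
cam in tool [-0.14317685 -0.00099796 -0.07619117] fwd [ 0.95503657 -0.00158201  0.29648381]
shift cm [ -0.88067859 -17.46517485 -30.93358118]
[0.49906451 0.28146317]
shift cm [ -2.85433192 -67.84640755 -57.04055248]
```

```bash
python3 -m jog '{"linear":[[-3,-17.5,-31],[-3,-17.5,-31],[-3,-17.5,-31],[-3,-17.5,-31],[-3,-17.5,-31],[-3,-17.5,-31],[-3,-17.5,-31],[-3,-17.5,-31],[-3,-17.5,-31],[-3,-67.8,-57],[-3,-67.8,-57],[-3,-67.8,-57],[-3,-67.8,-57],[-3,-67.8,-57],[-3,-67.8,-57],[-3,-67.8,-57],[-3,-67.8,-57],[-3,-67.8,-57],[-3,-67.8,-57],[-3,-67.8,-57]],"twist":[-1.313,-1.313,-1.313,-1.313,-1.313,-1.313,-1.313,-1.313,-1.313,-1.313,-1.313,-1.313,-1.313,-1.313,-1.313,-1.313,-1.313,-1.313,-1.313,-1.313],"claw":[-1,-1,-1,-1,-1,-1,-1,-1,-1,-1,-1,-1,-1,-1,-1,-1,-1,-1,-1,-1]}'
cat >> h.py <<'E'
th=np.deg2rad(9.2);gy=np.array([-np.sin(th),np.cos(th)]);gx=np.array([np.cos(th),np.sin(th)]);O=np.array([.53584,.05442])
def gp(x,y,z): return np.r_[O+gx*x+gy*y,z]
def state():
    s=manip.sense();T=toolR(s);p=np.array(s["tcp_pos"]);q=p[:2]-O
    print("t %.2f"%s["t"],"gauge xyz mm",np.round(1000*np.array([q@gx,q@gy,p[2]]),1),"yaw of tool y",np.round(np.rad2deg(np.arctan2(T[1,1],T[0,1])),2),"F gauge",np.round([np.array(s["force"])[:2]@gx,np.array(s["force"])[:2]@gy,s["force"][2]],2),"gap",round(s["finger_gap"],3),"q",np.round(s["q"],2))
    return s,T
def rel(p):
    s=manip.sense();print("shift cm",np.round(100*toolR(s).T@(np.array(p)-s["tcp_pos"]),2))
E
python3 -c "
from h import *
state();rel(gp(0,.215,.2))"
```

```text
t: 2.07
tcp_pos: [0.4925, 0.1752, 0.2616]
tool_rot: [0.458, 0.539, -0.458, 0.539]
force: [0.4, -0.3, 0.5]
finger_gap: -0.002
t 2.07 gauge xyz mm [-23.5 126.1 261.6] yaw of tool y 9.29 F gauge [ 0.39 -0.38  0.49] gap -0.002 q [ 0.13  0.35  1.65 -0.    1.14 -0.03]
shift cm [ 6.16  2.36 -8.89]
```

```bash
python3 -m jog '{"linear":[[0,2.4,-9],[4,2.4,-9],[4,2.4,-9],[4,2.4,-9],[4,2.4,-9],[4,2.4,-9]],"twist":[0,0,0,0,0,0],"claw":[-1,-1,-1,-1,-1,-1]}'
python3 - <<'E'
from h import *
state();rel(gp(0,.212,.113))
w=manip.snapshot("wrist");cv2.imwrite("pics/w1.png",cv2.cvtColor(w["pixels"],cv2.COLOR_RGB2BGR))
E
```

```text
t: 2.57
tcp_pos: [0.5021, 0.2652, 0.2217]
tool_rot: [0.458, 0.539, -0.458, 0.539]
force: [0.1, 0.1, -0.1]
finger_gap: -0.0
t 2.57 gauge xyz mm [  0.4 213.5 221.7] yaw of tool y 9.28 F gauge [ 0.07  0.05 -0.13] gap -0.0 q [ 0.29  0.46  1.59 -0.    1.09  0.13]
shift cm [10.87 -0.04  0.14]
```

View pics/w1.png

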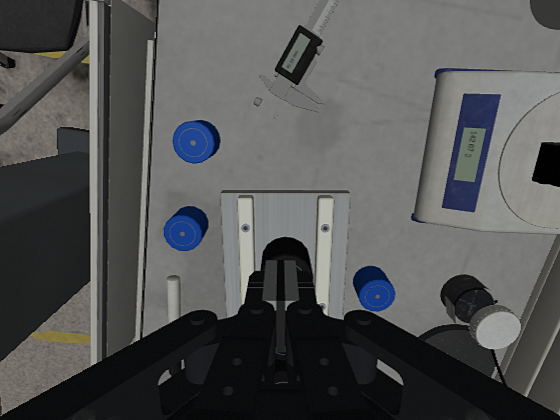

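Candidates (top view pixels): black slugs in the lane (230,223), (250,219), (268,217); blue caps (254,190), (208,262), (241,263) and the black pipe (350,155) are not meant. I choose the three black ones between the white strips. The close crop confirmed them, and the front one (268,217) measures the largest. The wrist view shows the fingers over the lane, with the strips at columns 245 and 325 and the last slug's edge at (285,245).

```bash
python3 - <<'E'
from h import *
w=manip.snapshot("wrist");s=manip.sense();im=w["pixels"];hsv=cv2.cvtColor(im,cv2.COLOR_RGB2HSV)
m=(im.min(2)>185).astype(np.uint8);m[:190]=0;m[245:]=0;m[:,:225]=0;m[:,345:]=0
for r in range(200,244,8):
    c=np.where(m[r])[0]
    if len(c)<4: continue
    k=np.where(np.diff(c)>10)[0]
    if len(k)==0: continue
    e=[c[0],c[k[0]],c[k[0]+1],c[-1]]
    P=ray(w,[[x,r] for x in e],.117)[:,:2]-O
    print(r,e,np.round(1000*P@gx,1),np.round(1000*P@gy,1))
E
python3 - <<'E'
from h import *
w=manip.snapshot("wrist");im=w["pixels"]
print(im[210,235:335].min(1))
for r in range(200,244,8):
    g=im[r].min(1).astype(int)
    for lo,hi in((232,262),(308,342)):
        c=lo+np.where(g[lo:hi]>160)[0]
        if len(c)>3:
            P=ray(w,[[c[0],r],[c[-1]+1,r]],.117)[:,:2]-O;print(r,c[0],c[-1],np.round(1000*P@gx,1),np.round(1000*P@gy,1))
E
```

```text
[132 129 124 161 177 174 173 174 174 175 175 176 176 178 176 163 131  70
 110 138 133 130 131 132 132 131 129 126 127 132 130 128 129 133 135 134
 134 134 132 133 134 131 131 133 131 128 127 129 131 131 129 129 131 130
 131 133 131 129 131 130 129 132 133 132 131 133 135 133 129 130 131 133
 131 132 131 132 132 132 128 132 119  59  88 150 168 180 176 175 174 175
 173 173 174 173 175 173 149 127 123 126]
200 238 249 [-31.1 -22. ] [223.7 223.7]
200 319 331 [30.6 40.5] [223.7 223.7]
208 238 249 [-31.3 -22.1] [217.4 217.4]
208 319 330 [30.8 40. ] [217.3 217.3]
216 239 250 [-30.8 -21.5] [210.9 210.9]
216 319 330 [31.  40.3] [210.9 210.9]
224 239 250 [-31.  -21.7] [204.4 204.4]
224 319 330 [31.2 40.6] [204.4 204.4]
232 239 250 [-31.3 -21.9] [197.8 197.8]
232 318 329 [30.7 40.1] [197.7 197.7]
240 240 250 [-30.7 -22. ] [191.1 191.1]
240 318 329 [30.9 40.4] [191. 191.]
```

```bash
python3 - <<'E'
from h import *
w=manip.snapshot("wrist");s=manip.sense();print("tcp px",proj(w,s["tcp_pos"]))
cv2.imwrite("pics/w2.png",cv2.resize(cv2.cvtColor(w["pixels"],cv2.COLOR_RGB2BGR)[180:400,180:380],None,fx=2.7,fy=2.7,interpolation=cv2.INTER_CUBIC))
d=manip.snapshot("side");print("side tcp",proj(d,s["tcp_pos"]))
im=d["pixels"]
for c in ((-31,224),(31,224),(-31,38),(31,38)): print(c,proj(d,gp(c[0]/1e3,c[1]/1e3,.117)))
cv2.imwrite("pics/s2.png",cv2.resize(cv2.cvtColor(im,cv2.COLOR_RGB2BGR)[140:300,210:370],None,fx=3.6,fy=3.6,interpolation=cv2.INTER_CUBIC))
E
```

```text
tcp px [[280.06397019 279.39732909]]
side tcp [[291.34051006 217.19182556]]
(-31, 224) [[303.77431778 255.65353681]]
(31, 224) [[276.99273167 254.40563709]]
(-31, 38) [[304.79756583 205.25506852]]
(31, 38) [[281.23813441 204.26854591]]
```

View pics/w2.png

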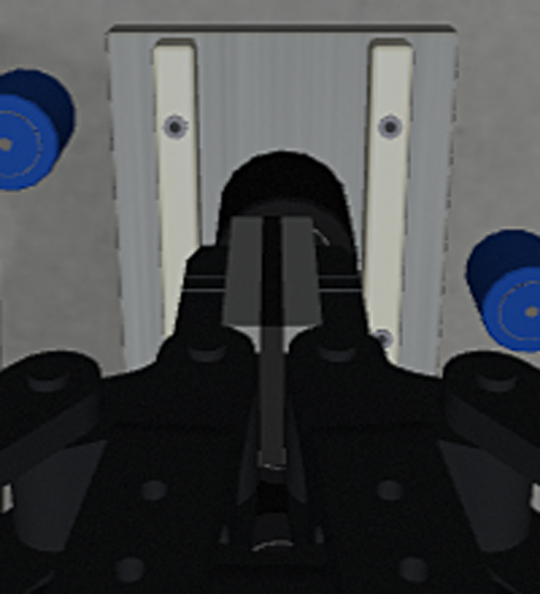

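View pics/s2.png

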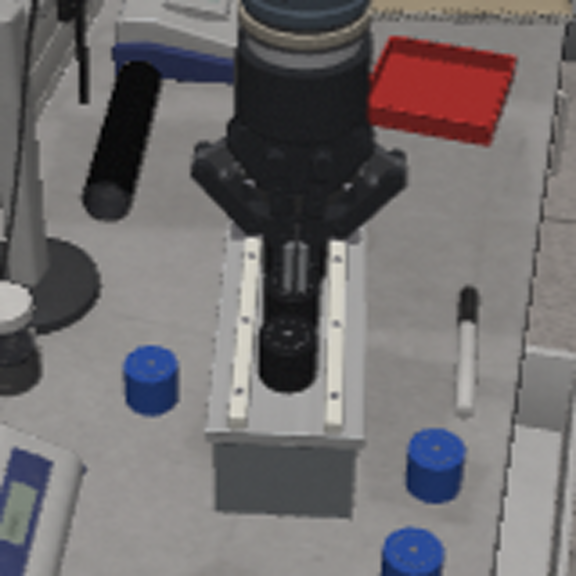

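```bash
python3 -m jog '{"linear":[[3,0.2,0],[6,0.2,0],[8,0.2,0],[8,0.2,0],[8,0.2,0]],"twist":[0,0,0,0,0],"claw":[-1,-1,-1,-1,-1]}'
python3 - <<'E'
from h import *
state();rel(gp(.002,.212,.113))
w=manip.snapshot("wrist");cv2.imwrite("pics/w3.png",cv2.cvtColor(w["pixels"],cv2.COLOR_RGB2BGR))
E
```

```text
t: 3.23
tcp_pos: [0.5037, 0.2654, 0.141]
tool_rot: [0.458, 0.539, -0.459, 0.538]
force: [0.4, -0.2, 1.3]
finger_gap: 0.002
t 3.23 gauge xyz mm [  2.  213.4 141. ] yaw of tool y 9.23 F gauge [ 0.34 -0.29  1.31] gap 0.002 q [ 0.29  0.57  1.66 -0.    0.91  0.13]
shift cm [2.8  0.01 0.14]
```

View pics/w3.png

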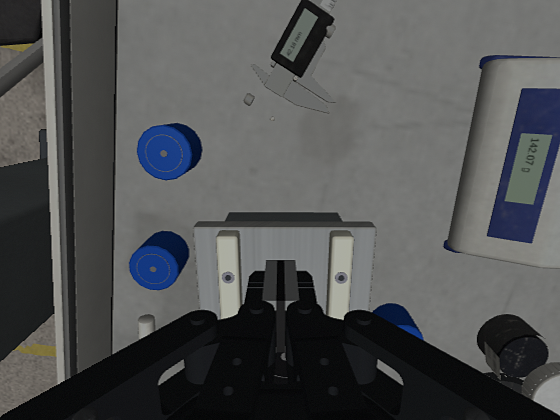

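The strip screws sit at columns 228 and 341, so their middle is 284.5. The finger middle is about 281.5, so I shift +1 mm in x and go down.

```bash
python3 -m jog '{"linear":[[1,0.1,0.1],[2,0.1,0.1],[2.7,0.1,0.1],[2.7,0.1,0.1],[2.7,0.1,0.1]],"twist":[0,0,0,0,0],"claw":[-1,-1,-1,-1,-1]}'
python3 - <<'E'
from h import *
state()
w=manip.snapshot("wrist");cv2.imwrite("pics/w4.png",cv2.resize(cv2.cvtColor(w["pixels"],cv2.COLOR_RGB2BGR)[220:360,180:380],None,fx=3,fy=3))
E
```

```text
t: 3.7
tcp_pos: [0.5047, 0.2651, 0.1138]
tool_rot: [0.458, 0.539, -0.458, 0.539]
force: [-0.5, 0.3, -0.2]
finger_gap: -0.002
t 3.70 gauge xyz mm [  2.9 213.  113.8] yaw of tool y 9.28 F gauge [-0.46  0.38 -0.22] gap -0.002 q [ 0.29  0.62  1.67 -0.    0.85  0.13]
```

View pics/w4.png

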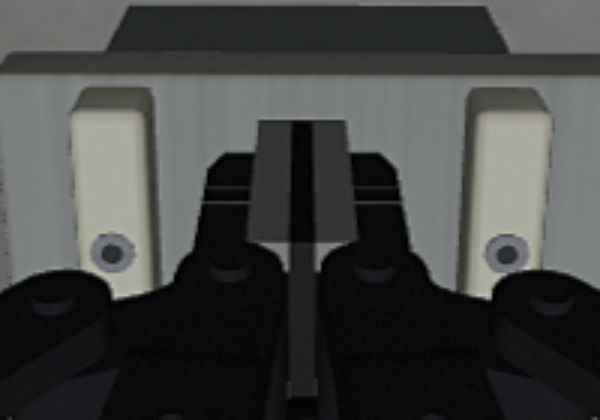

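```bash
python3 -m jog '{"linear":[[0,0.1,0.5],[0,0.1,1],[0,0.1,1.3],[0,0.1,1.6],[0,0.1,1.9],[0,0.1,2.2],[0,0.1,2.5],[0,0.1,2.8],[0,0.1,3.1],[0,0.1,3.4],[0,0.1,3.7],[0,0.1,4.0],[0,0.1,4.3],[0,0.1,4.6],[0,0.1,4.9],[0,0.1,5.1],[0,0.1,5.3],[0,0.1,5.4],[0,0.1,5.4]],"twist":[0,0,0,0,0,0,0,0,0,0,0,0,0,0,0,0,0,0,0],"claw":[-1,-1,-1,-1,-1,-1,-1,-1,-1,-1,-1,-1,-1,-1,-1,-1,-1,-1,-1]}'
python3 - <<'E'
from h import *
state()
w=manip.snapshot("side");cv2.imwrite("pics/s5.png",cv2.resize(cv2.cvtColor(w["pixels"],cv2.COLOR_RGB2BGR)[140:300,210:370],None,fx=3.6,fy=3.6,interpolation=cv2.INTER_CUBIC))
w=manip.snapshot("top");cv2.imwrite("pics/t5.png",cv2.resize(cv2.cvtColor(w["pixels"],cv2.COLOR_RGB2BGR)[170:290,195:445],None,fx=3.2,fy=3.2,interpolation=cv2.INTER_CUBIC))
E
```

```text
t: 5.33
tcp_pos: [0.5148, 0.2117, 0.1143]
tool_rot: [0.458, 0.539, -0.458, 0.539]
force: [0.6, 0.1, 0.9]
finger_gap: -0.0
t 5.33 gauge xyz mm [  4.4 158.6 114.3] yaw of tool y 9.28 F gauge [0.61 0.04 0.94] gap -0.0 q [ 0.19  0.6   1.71 -0.    0.83  0.03]
```

View pics/s5.png

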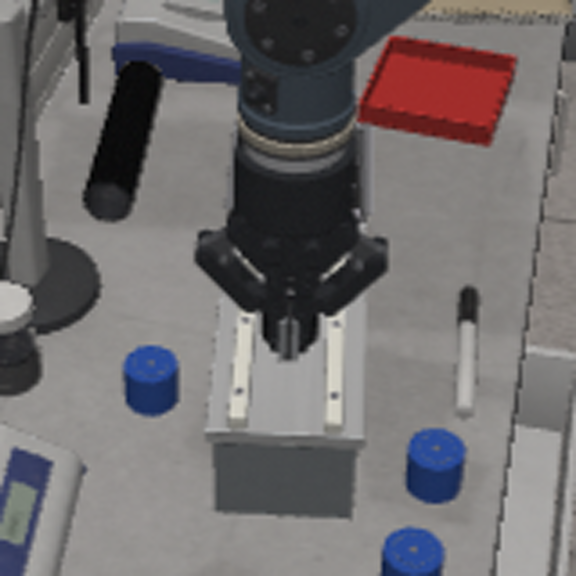

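View pics/t5.png

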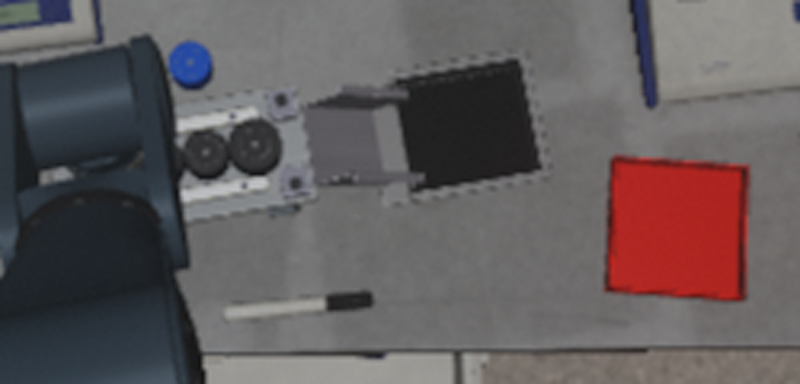

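The top view shows the chain closed up, with the front slug at crop (255,147), about 16 mm short of the stop. From here I go slowly.

```bash
python3 -m jog '{"linear":[[0,0,0.2],[0,0,0.35],[0,0,0.5],[0,0,0.6],[0,0,0.7],[0,0,0.8],[0,0,0.9],[0,0,1.0],[0,0,1.1],[0,0,1.2],[0,0,1.2]],"twist":[0,0,0,0,0,0,0,0,0,0,0],"claw":[-1,-1,-1,-1,-1,-1,-1,-1,-1,-1,-1]}'
python3 -c "
from h import *
state()"
```

```text
t: 6.35
tcp_pos: [0.5167, 0.2, 0.1143]
tool_rot: [0.458, 0.539, -0.458, 0.539]
force: [0.2, 0.6, 0.1]
finger_gap: -0.002
t 6.35 gauge xyz mm [  4.4 146.8 114.3] yaw of tool y 9.28 F gauge [0.32 0.6  0.13] gap -0.002 q [ 0.17  0.6   1.71 -0.    0.83  0.01]
```

```bash
python3 -m jog '{"linear":[[0,0,0.07],[0,0,0.14],[0,0,0.2],[0,0,0.2]],"twist":[0,0,0,0],"claw":[-1,-1,-1,-1]}'
python3 -c "
from h import *
state()"
```

```text
t: 6.68
tcp_pos: [0.517, 0.1982, 0.1143]
tool_rot: [0.458, 0.539, -0.458, 0.539]
force: [0.1, 0.8, -0.3]
finger_gap: 0.001
t 6.68 gauge xyz mm [  4.4 145.  114.3] yaw of tool y 9.28 F gauge [ 0.23  0.79 -0.28] gap 0.001 q [0.16 0.6  1.72 0.   0.83 0.  ]
```

```bash
python3 -m jog '{"linear":[[0,0,0.05],[0,0,0.1],[0,0,0.1]],"twist":[0,0,0],"claw":[-1,-1,-1]}' | grep force; python3 -m jog '{"linear":[[0,0,0.05],[0,0,0.1],[0,0,0.1]],"twist":[0,0,0],"claw":[-1,-1,-1]}' | grep force
python3 -c "
from h import *
state()"
```

```text
force: [-1.0, 2.9, 0.3]
force: [-0.6, 6.7, 0.3]
t 7.18 gauge xyz mm [  4.4 144.1 114.4] yaw of tool y 9.24 F gauge [0.51 6.74 0.34] gap 0.001 q [ 0.16  0.6   1.72  0.    0.83 -0.  ]
```

Stopped: the force rose from 0.8 to 6.7 N over 1–2 mm. I hold for two rows, back off and lift.

```bash
python3 -m jog '{"linear":[[0,0,0.1],[0,0,0.1],[0,0,-0.7],[0,0,-1.5],[-1,0,-2.5],[-4,0,-3.5],[-8,0,-3.5],[-8,0,-3.5]],"twist":[0,0,0,0,0,0,0,0],"claw":[-1,-1,-1,-1,-1,-1,-1,-1]}'
python3 - <<'E'
from h import *
state()
d=manip.snapshot("top");im=d["pixels"];hsv=cv2.cvtColor(im,cv2.COLOR_RGB2HSV)
cv2.imwrite("pics/t6.png",cv2.resize(cv2.cvtColor(im,cv2.COLOR_RGB2BGR)[170:250,215:345],None,fx=6,fy=6,interpolation=cv2.INTER_CUBIC))
d=manip.snapshot("side");cv2.imwrite("pics/s6.png",cv2.resize(cv2.cvtColor(d["pixels"],cv2.COLOR_RGB2BGR)[140:300,210:370],None,fx=3.6,fy=3.6,interpolation=cv2.INTER_CUBIC))
E
```

```text
t: 7.85
tcp_pos: [0.5161, 0.2325, 0.2009]
tool_rot: [0.461, 0.536, -0.454, 0.542]
force: [1.0, 0.3, 0.4]
finger_gap: 0.001
t 7.85 gauge xyz mm [  8.9 179.  200.9] yaw of tool y 9.39 F gauge [1.   0.13 0.42] gap 0.001 q [ 0.23  0.48  1.62 -0.    1.02  0.06]
```

View pics/t6.png

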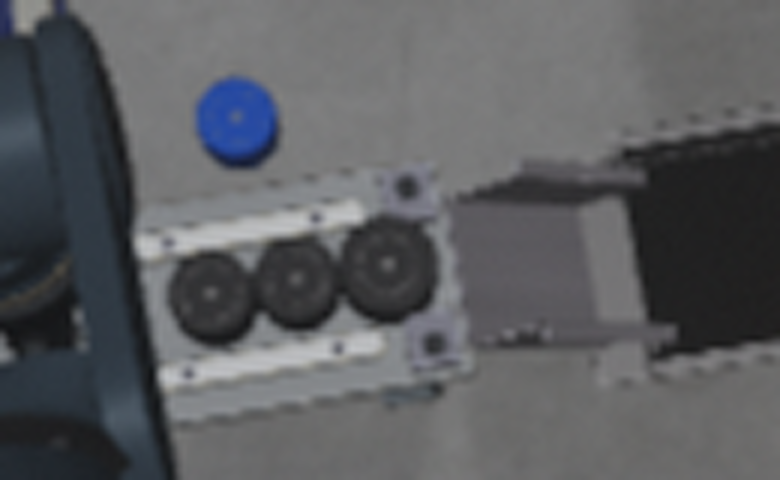

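View pics/s6.png

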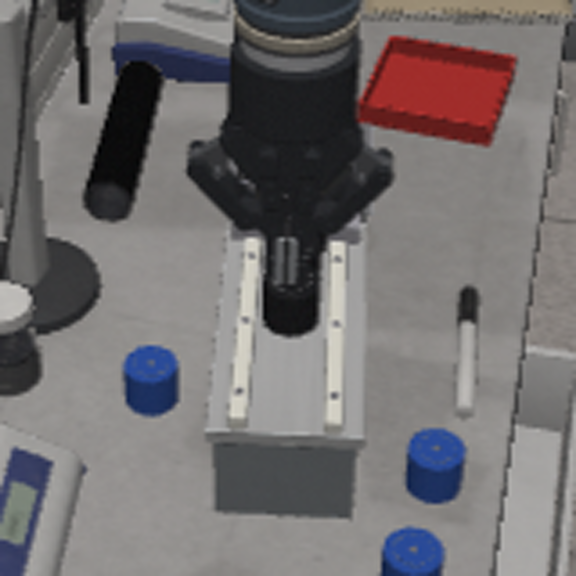

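```bash
python3 - <<'E'
from h import *
d=manip.snapshot("top")
f=lambda u,v:[215+(u+.5)/6-.5,170+(v+.5)/6-.5]
for p,z in(((388,264),.141),((296,279),.141),((211,293),.141),((407,187),.1255),((435,344),.1255)):
    q=ray(d,[f(*p)],z)[0,:2]-O;print(p,np.round(1000*np.array([q@gx,q@gy]),1))
state();rel(gp(.003,.031,.2))
E
```

```text
(388, 264) [ 1.7 31.4]
(296, 279) [ 2. 74.]
(211, 293) [  2.2 113.2]
(407, 187) [38.4 16.5]
(435, 344) [-36.2  16.2]
t 8.00 gauge xyz mm [  4.3 178.  194.7] yaw of tool y 9.31 F gauge [-0.22 -0.46 -0.42] gap -0.001 q [ 0.23  0.49  1.63 -0.    1.02  0.06]
shift cm [-0.52 -0.16 14.7 ]
```

```bash
python3 -m jog '{"linear":[[0,-0.1,4],[0,-0.1,8],[0,-0.1,12],[0,-0.1,14.5],[0,-0.1,14.5],[2,-0.1,14.5],[4,-0.1,14.5],[4,-0.1,14.5],[4,-0.1,14.5]],"twist":[0,0,0,0,0,0,0,0,0],"claw":[0.6,0.6,0.6,0.6,0.6,0.6,0.6,0.6,0.6]}' 20
python3 - <<'E'
from h import *
state();rel(gp(.003,.033,.128))
w=manip.snapshot("wrist");cv2.imwrite("pics/w7.png",cv2.cvtColor(w["pixels"],cv2.COLOR_RGB2BGR))
E
```

```text
t: 8.75
tcp_pos: [0.5322, 0.0879, 0.1525]
tool_rot: [0.457, 0.54, -0.459, 0.537]
force: [0.4, 0.3, -0.0]
finger_gap: 0.8
t 8.75 gauge xyz mm [  1.8  33.7 152.5] yaw of tool y 9.29 F gauge [ 0.43  0.28 -0.04] gap 0.8 q [-0.04  0.53  1.72 -0.    0.9  -0.21]
shift cm [2.45 0.13 0.07]
```

View pics/w7.png

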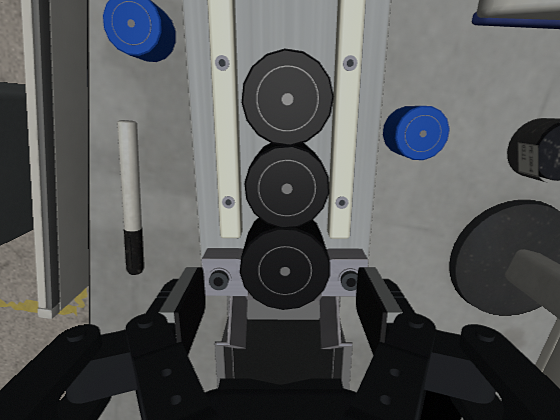

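```bash
python3 - <<'E'
from h import *
w=manip.snapshot("wrist");s,T=state()
for p in((285,271),(287,188),(287,99)):
    q=ray(w,[p],.141)[0,:2]-O;print(p,np.round(1000*np.array([q@gx,q@gy]),1))
print(proj(w,s["tcp_pos"]))
rel(gp(.0035,.033,.128))
E
```

```text
t 8.85 gauge xyz mm [  3.6  33.5 154.3] yaw of tool y 9.32 F gauge [0.15 0.   1.1 ] gap 0.799 q [-0.04  0.52  1.72 -0.    0.9  -0.21]
(285, 271) [ 5.4 31.6]
(287, 188) [ 6.1 74.9]
(287, 99) [  5.8 114.7]
[[281.54414249 280.45601285]]
shift cm [ 2.63 -0.01  0.05]
```

```bash
python3 -m jog '{"linear":[[1.3,0,0.05],[2.6,0,0.05],[2.6,0,0.05],[2.6,0,0.05],[2.6,0,0.05]],"twist":[0,0,0,0,0],"claw":[0.6,0.6,0.6,0.6,0.4]}' 20
python3 - <<'E'
from h import *
state()
w=manip.snapshot("wrist");cv2.imwrite("pics/w8.png",cv2.cvtColor(w["pixels"],cv2.COLOR_RGB2BGR)[200:400,130:430])
E
```

```text
t: 9.27
tcp_pos: [0.5349, 0.0873, 0.1293]
tool_rot: [0.458, 0.538, -0.457, 0.539]
force: [-0.4, 0.1, 0.7]
finger_gap: 0.701
t 9.27 gauge xyz mm [  4.3  32.6 129.3] yaw of tool y 9.3 F gauge [-0.41  0.13  0.75] gap 0.701 q [-0.04  0.56  1.74 -0.    0.84 -0.21]
```

View pics/w8.png

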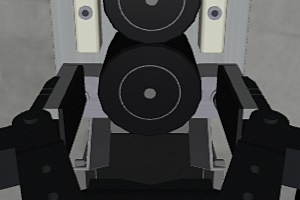

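```bash
python3 -m jog '{"linear":[[0,0.05,0],[0,0.05,0],[0,0.05,0],[0,0.05,0],[0,0.05,0],[0,0.05,0]],"twist":[0,0,0,0,0,0],"claw":[0.2,0.0,-0.2,-0.3,-0.3,-0.3]}' 20
python3 - <<'E'
from h import *
state()
E
```

```text
t: 9.82
tcp_pos: [0.5346, 0.0872, 0.1293]
tool_rot: [0.458, 0.539, -0.458, 0.539]
force: [-2.9, -0.4, 6.8]
finger_gap: 0.521
t 9.82 gauge xyz mm [  4.1  32.5 129.3] yaw of tool y 9.29 F gauge [-2.9   0.07  6.75] gap 0.521 q [-0.04  0.56  1.74 -0.    0.84 -0.21]
```

```bash
python3 -m jog '{"linear":[[-0.2,0,0],[-0.5,0,0],[-1,0,0],[-2,0,0],[-4,0,0],[-6,0,0],[-6,0,0]],"twist":[0,0,0,0,0,0,0],"claw":[-0.3,-0.3,-0.3,-0.3,-0.3,-0.3,-0.3]}' 30
python3 - <<'E'
from h import *
state()
w=manip.snapshot("wrist");cv2.imwrite("pics/w9.png",cv2.cvtColor(w["pixels"],cv2.COLOR_RGB2BGR))
T=np.array([.4659,-.285,.12]);rel(T)
E
```

```text
t: 10.4
tcp_pos: [0.5374, 0.0871, 0.1926]
tool_rot: [0.46, 0.537, -0.456, 0.541]
force: [1.2, 0.1, -0.5]
finger_gap: 0.515
t 10.40 gauge xyz mm [  6.8  32.  192.6] yaw of tool y 9.3 F gauge [ 1.24 -0.1  -0.51] gap 0.515 q [-0.04  0.47  1.68 -0.    0.98 -0.21]
shift cm [  7.07 -13.01  35.57]
```

View pics/w9.png

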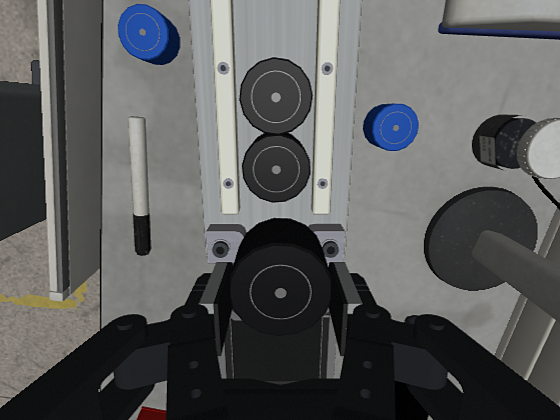

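```bash
python3 -m jog '{"linear":[[0,-0.5,1.5],[0,-1.5,4],[0,-2.7,7.5],[0,-4,11],[0,-5.3,14.5],[0,-6.6,18],[0,-7.9,21.5],[0,-9.2,25],[0,-10.5,28.5],[0,-11.8,32],[0,-12.6,34.5],[0,-13,35.6],[2,-13,35.6],[5,-13,35.6],[8,-13,35.6],[10.5,-13,35.6],[12.5,-13,35.6],[13,-13,35.6],[13,-13,35.6],[13,-13,35.6]],"twist":[0,0,0,0,0,0,0,0,0,0,0,0,0,0,0,0,0,0,0,0],"claw":[-0.3,-0.3,-0.3,-0.3,-0.3,-0.3,-0.3,-0.3,-0.3,-0.3,-0.3,-0.3,-0.3,-0.3,-0.3,-0.3,-0.3,-0.3,-0.3,-0.3]}' 30
python3 - <<'E'
from h import *
state();rel([.4659,-.285,.0285])
for n in("wrist","top"):
    w=manip.snapshot(n);cv2.imwrite(f"pics/{n}10.png",cv2.cvtColor(w["pixels"],cv2.COLOR_RGB2BGR))
E
```

```text
t: 12.12
tcp_pos: [0.464, -0.2847, 0.0585]
tool_rot: [0.458, 0.539, -0.458, 0.539]
force: [0.6, 0.5, -0.0]
finger_gap: 0.512
t 12.12 gauge xyz mm [-125.1 -323.3   58.5] yaw of tool y 9.32 F gauge [ 0.71  0.39 -0.01] gap 0.512 q [-0.76  0.68  1.77  0.    0.69 -0.92]
shift cm [3.   0.18 0.06]
```

View pics/wrist10.png

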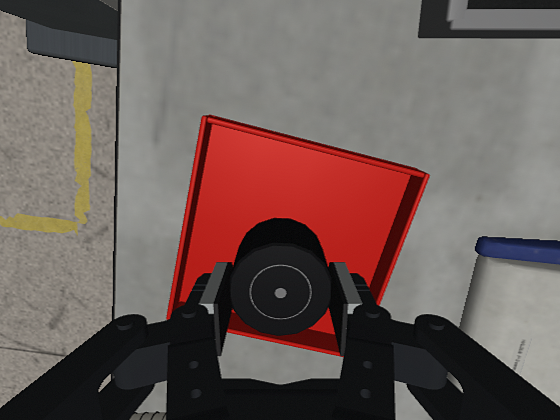

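```bash
python3 -m jog '{"linear":[[1,0,0],[2,0,0],[2.6,0,0],[2.8,0,0],[2.8,0,0]],"twist":[0,0,0,0,0],"claw":[-0.3,-0.3,-0.3,-0.3,-0.3]}' 30 | grep -E "force|tcp"
python3 -m jog '{"linear":[[0.05,0,0],[0.1,0,0],[0.1,0,0]],"twist":[0,0,0],"claw":[-0.3,-0.3,-0.3]}' | grep -E "force|tcp"
```

```text
tcp_pos: [0.4632, -0.2847, 0.0294]
force: [0.3, -1.1, -0.2]
tcp_pos: [0.4639, -0.2853, 0.0294]
force: [0.0, 0.1, -0.7]
```

```bash
for i in 1 2; do python3 -m jog '{"linear":[[0.05,0,0],[0.1,0,0],[0.1,0,0]],"twist":[0,0,0],"claw":[-0.3,-0.3,-0.3]}' | grep -E "force|tcp"; done
```

```text
tcp_pos: [0.4638, -0.2852, 0.0284]
force: [-0.3, 0.5, -1.0]
tcp_pos: [0.4638, -0.2852, 0.0275]
force: [-0.2, -0.5, 0.8]
```

```bash
for i in 1 ; do python3 -m jog '{"linear":[[0.05,0,0],[0.1,0,0],[0.1,0,0]],"twist":[0,0,0],"claw":[-0.3,-0.3,-0.3]}' | grep -E "force|tcp"; done
```

```text
tcp_pos: [0.4638, -0.2852, 0.0274]
force: [-2.0, 1.4, 7.7]
```

Contact at 7.7 N. Opening slowly, then lifting.

```bash
python3 -m jog '{"linear":[[-0.05,0,0],[-0.05,0,0],[-0.05,0,0],[-0.05,0,0],[-0.05,0,0],[-3,0,0],[-7,0,0],[-11,0,0],[-15,0,0],[-15,0,0]],"twist":[0,0,0,0,0,0,0,0,0,0],"claw":[0.1,0.2,0.4,0.6,0.6,0.6,0.6,0.6,0.6,0.6]}' 20
python3 - <<'E'
from h import *
state();rel(gp(.004,.16,.2))
for n in("wrist","side"):
    w=manip.snapshot(n);cv2.imwrite(f"pics/{n}11.png",cv2.cvtColor(w["pixels"],cv2.COLOR_RGB2BGR))
E
```

```text
t: 14.47
tcp_pos: [0.4676, -0.2884, 0.1836]
tool_rot: [0.458, 0.533, -0.458, 0.544]
force: [0.9, -0.4, -0.7]
finger_gap: 0.797
t 14.47 gauge xyz mm [-122.2 -327.5  183.6] yaw of tool y 9.31 F gauge [ 0.83 -0.56 -0.65] gap 0.797 q [-0.76  0.48  1.68  0.    0.96 -0.92]
shift cm [ -2.11  12.72 -48.71]
```

View pics/wrist11.png

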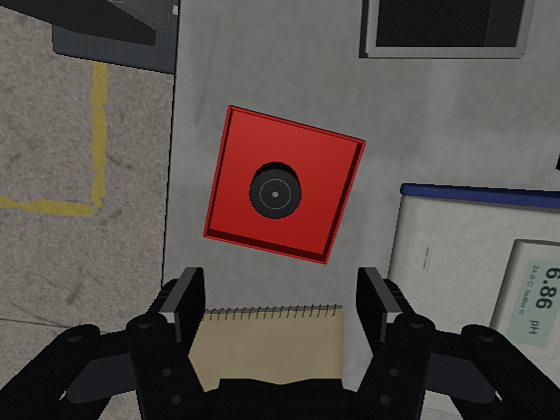

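View pics/side11.png

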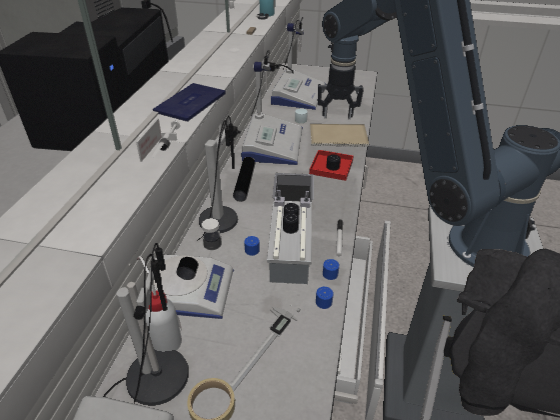

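The oversize slug stands upright near the middle of the red tray (wrist px 275,190). Back behind the remaining two.

```bash
python3 -m jog '{"linear":[[-2,12.7,-48.6],[-2,12.7,-48.6],[-2,12.7,-48.6],[-2,12.7,-48.6],[-2,12.7,-48.6],[-2,12.7,-48.6],[-2,12.7,-48.6],[-2,12.7,-48.6],[-2,12.7,-48.6],[-2,12.7,-48.6],[-2,12.7,-48.6],[-2,12.7,-48.6],[-2,12.7,-48.6],[-2,12.7,-48.6],[-2,12.7,-48.6],[-2,12.7,-48.6]],"twist":[0,0,0,0,0,0,0,0,0,0,0,0,0,0,0,0],"claw":[-1,-1,-1,-1,-1,-1,-1,-1,-1,-1,-1,-1,-1,-1,-1,-1]}' 20
python3 - <<'E'
from h import *
state();rel(gp(.004,.159,.113))
for n in("wrist",):
    w=manip.snapshot(n);cv2.imwrite(f"pics/{n}12.png",cv2.cvtColor(w["pixels"],cv2.COLOR_RGB2BGR))
E
```

```text
t: 15.9
tcp_pos: [0.5098, 0.2136, 0.1951]
tool_rot: [0.457, 0.539, -0.459, 0.538]
force: [0.3, 0.8, -0.8]
finger_gap: -0.0
t 15.90 gauge xyz mm [ -0.3 161.3 195.1] yaw of tool y 9.21 F gauge [ 0.39  0.7  -0.8 ] gap -0.0 q [ 0.19  0.48  1.65 -0.    1.02  0.03]
shift cm [8.2  0.45 0.22]
```

View pics/wrist12.png

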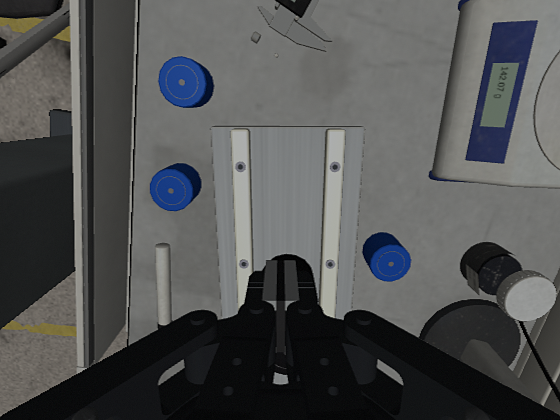

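```bash
python3 -m jog '{"linear":[[0,0.2,0],[4,0.2,0],[6,0.2,0],[6,0.2,0]],"twist":[0,0,0,0],"claw":[-1,-1,-1,-1]}' 20 >/dev/null
python3 - <<'E'
from h import *
state();rel(gp(.004,.159,.113))
E
```

```text
t 16.28 gauge xyz mm [ -0.2 161.  132.6] yaw of tool y 9.15 F gauge [-0.94 -0.44  0.24] gap -0.001 q [ 0.19  0.57  1.7  -0.    0.88  0.03]
shift cm [1.96 0.44 0.2 ]
```

```bash
python3 -m jog '{"linear":[[0.5,0.3,0.1],[1.5,0.3,0.1],[1.9,0.3,0.1],[1.9,0.3,0.1]],"twist":[0,0,0,0],"claw":[-1,-1,-1,-1]}' 20 >/dev/null
python3 - <<'E'
from h import *
state()
w=manip.snapshot("wrist");cv2.imwrite("pics/w13.png",cv2.resize(cv2.cvtColor(w["pixels"],cv2.COLOR_RGB2BGR)[220:360,180:380],None,fx=3,fy=3))
E
```

```text
t 16.62 gauge xyz mm [  5.9 161.3 117.1] yaw of tool y 9.26 F gauge [-0.38  0.62  0.03] gap 0.002 q [0.19 0.6  1.7  0.   0.84 0.03]
```

View pics/w13.png

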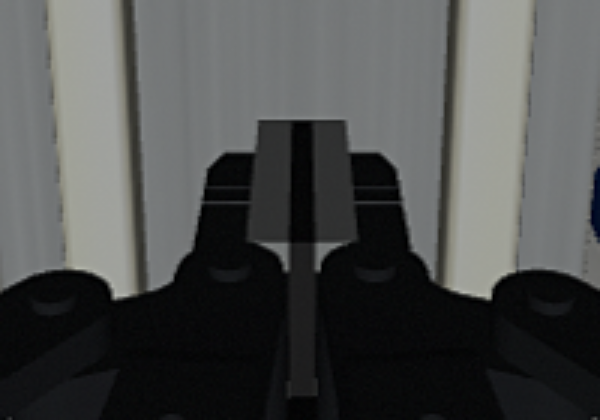

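```bash
python3 -m jog '{"linear":[[0.3,-0.15,0.3],[0.3,-0.15,0.7],[0.3,-0.15,1.0],[0.3,-0.15,1.3],[0.3,-0.15,1.6],[0.3,-0.15,1.9],[0.3,-0.15,2.2],[0.3,-0.15,2.5],[0.3,-0.15,2.8],[0.3,-0.15,3.1],[0.3,-0.15,3.4],[0.3,-0.15,3.7],[0.3,-0.15,4.0],[0.3,-0.15,4.3],[0.3,-0.15,4.5],[0.3,-0.15,4.6],[0.3,-0.15,4.6]],"twist":[0,0,0,0,0,0,0,0,0,0,0,0,0,0,0,0,0],"claw":[-1,-1,-1,-1,-1,-1,-1,-1,-1,-1,-1,-1,-1,-1,-1,-1,-1]}' >/dev/null
python3 - <<'E'
from h import *
state()
w=manip.snapshot("top");cv2.imwrite("pics/t14.png",cv2.resize(cv2.cvtColor(w["pixels"],cv2.COLOR_RGB2BGR)[170:250,215:345],None,fx=6,fy=6,interpolation=cv2.INTER_CUBIC))
E
```

```text
t 18.08 gauge xyz mm [  4.4 115.1 114.3] yaw of tool y 9.28 F gauge [-0.34  0.27  0.01] gap -0.001 q [ 0.11  0.59  1.73 -0.    0.82 -0.05]
```

View pics/t14.png

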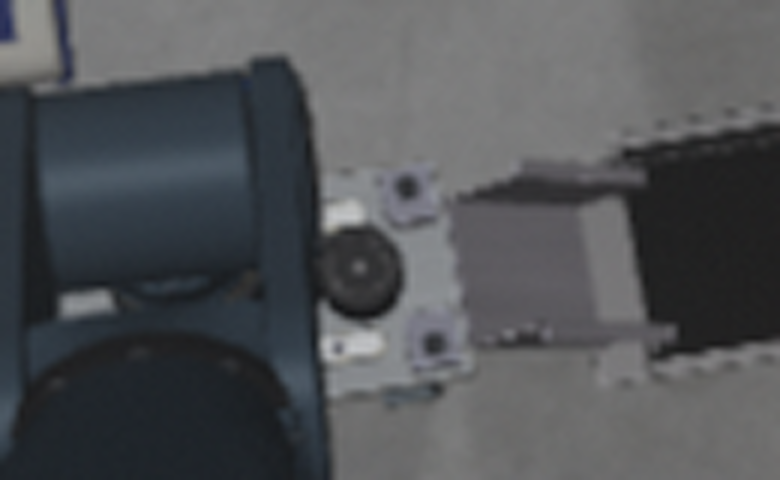

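The front slug is at crop (360,266), about to enter the jaws and centred. Small steps while watching the force.

```bash
python3 -m jog '{"linear":[[0,0,0.1],[0,0,0.2],[0,0,0.3],[0,0,0.4],[0,0,0.5],[0,0,0.5]],"twist":[0,0,0,0,0,0],"claw":[-1,-1,-1,-1,-1,-1]}' |grep -E "force|tcp"
python3 -m jog '{"linear":[[0,0,0.1],[0,0,0.2],[0,0,0.3],[0,0,0.4],[0,0,0.4]],"twist":[0,0,0,0,0],"claw":[-1,-1,-1,-1,-1]}' |grep -E "force|tcp"
```

```text
tcp_pos: [0.5226, 0.164, 0.1142]
force: [-0.6, 0.1, 0.6]
tcp_pos: [0.5233, 0.16, 0.1143]
force: [0.6, 0.2, -0.0]
```

```bash
python3 -m jog '{"linear":[[0,0,0.1],[0,0,0.2],[0,0,0.3],[0,0,0.4],[0,0,0.4]],"twist":[0,0,0,0,0],"claw":[-1,-1,-1,-1,-1]}' |grep -E "force|tcp"
```

```text
tcp_pos: [0.5239, 0.1561, 0.1143]
force: [0.0, -0.4, 1.4]
```

```bash
python3 -m jog '{"linear":[[0,0,0.1],[0,0,0.2],[0,0,0.3],[0,0,0.4],[0,0,0.4]],"twist":[0,0,0,0,0],"claw":[-1,-1,-1,-1,-1]}' |grep -E "force|tcp"
```

```text
tcp_pos: [0.5246, 0.1522, 0.1143]
force: [-0.0, -0.6, -0.2]
```

```bash
python3 -m jog '{"linear":[[0,0,0.1],[0,0,0.2],[0,0,0.3],[0,0,0.4],[0,0,0.5],[0,0,0.5]],"twist":[0,0,0,0,0,0],"claw":[-1,-1,-1,-1,-1,-1]}' |grep -E "force|tcp"
```

```text
tcp_pos: [0.5254, 0.1472, 0.1144]
force: [0.3, -0.5, 0.0]
```

```bash
python3 -m jog '{"linear":[[0,0,0.2],[0,0,0.4],[0,0,0.6],[0,0,0.6]],"twist":[0,0,0,0],"claw":[-1,-1,-1,-1]}' |grep -E "force|tcp"
```

```text
tcp_pos: [0.5264, 0.1411, 0.1143]
force: [-0.0, -0.2, 0.6]
```

```bash
python3 -m jog '{"linear":[[0,0,0.2],[0,0,0.4],[0,0,0.6],[0,0,0.8],[0,0,0.8]],"twist":[0,0,0,0,0],"claw":[-1,-1,-1,-1,-1]}' |grep -E "force|tcp"
```

```text
tcp_pos: [0.5277, 0.1331, 0.1143]
force: [-1.4, 0.2, -1.2]
```

```bash
python3 -m jog '{"linear":[[0,0,0.2],[0,0,0.4],[0,0,0.6],[0,0,0.8],[0,0,0.8]],"twist":[0,0,0,0,0],"claw":[-1,-1,-1,-1,-1]}' |grep -E "force|tcp"
python3 - <<'E'
from h import *
state()
w=manip.snapshot("top");cv2.imwrite("pics/t15.png",cv2.resize(cv2.cvtColor(w["pixels"],cv2.COLOR_RGB2BGR)[170:250,255:385],None,fx=6,fy=6,interpolation=cv2.INTER_CUBIC))
E
```

```text
tcp_pos: [0.529, 0.1253, 0.1143]
force: [-0.7, -0.5, -0.2]
t 21.55 gauge xyz mm [  4.5  71.  114.3] yaw of tool y 9.27 F gauge [-0.81 -0.33 -0.21] gap 0.001 q [ 0.03  0.59  1.74 -0.    0.81 -0.13]
```

View pics/t15.png

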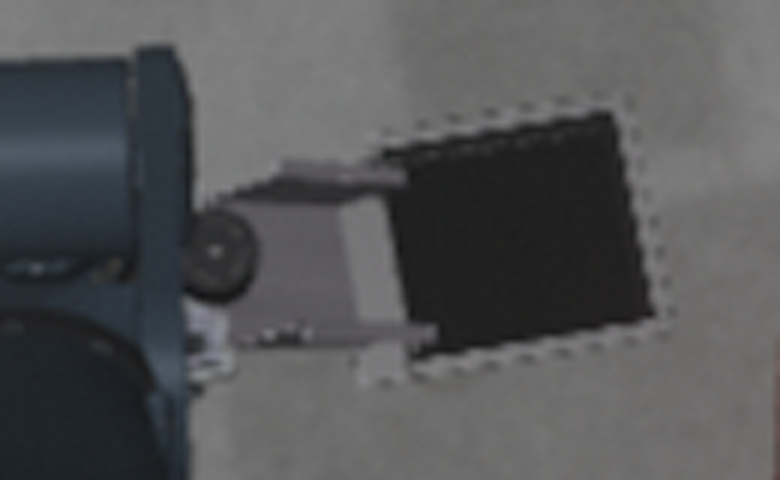

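The front slug is on the edge, crop (217,252). The second is now entering the jaws, so I keep the small steps.

```bash
python3 -m jog '{"linear":[[0,0,0.1],[0,0,0.2],[0,0,0.3],[0,0,0.4],[0,0,0.4]],"twist":[0,0,0,0,0],"claw":[-1,-1,-1,-1,-1]}' |grep -E "force|tcp"
```

```text
tcp_pos: [0.5295, 0.1216, 0.1143]
force: [0.7, 0.5, 0.5]
```

```bash
python3 -m jog '{"linear":[[0,0,0.1],[0,0,0.2],[0,0,0.3],[0,0,0.4],[0,0,0.4]],"twist":[0,0,0,0,0],"claw":[-1,-1,-1,-1,-1]}' |grep -E "force|tcp"
python3 - <<'E'
from h import *
state()
w=manip.snapshot("top");cv2.imwrite("pics/t16.png",cv2.resize(cv2.cvtColor(w["pixels"],cv2.COLOR_RGB2BGR)[170:250,255:385],None,fx=6,fy=6,interpolation=cv2.INTER_CUBIC))
E
```

```text
tcp_pos: [0.5302, 0.1176, 0.1143]
force: [0.0, 0.5, 1.2]
t 22.43 gauge xyz mm [  4.5  63.2 114.3] yaw of tool y 9.28 F gauge [0.11 0.51 1.2 ] gap 0.003 q [ 0.01  0.59  1.74 -0.    0.81 -0.15]
```

View pics/t16.png

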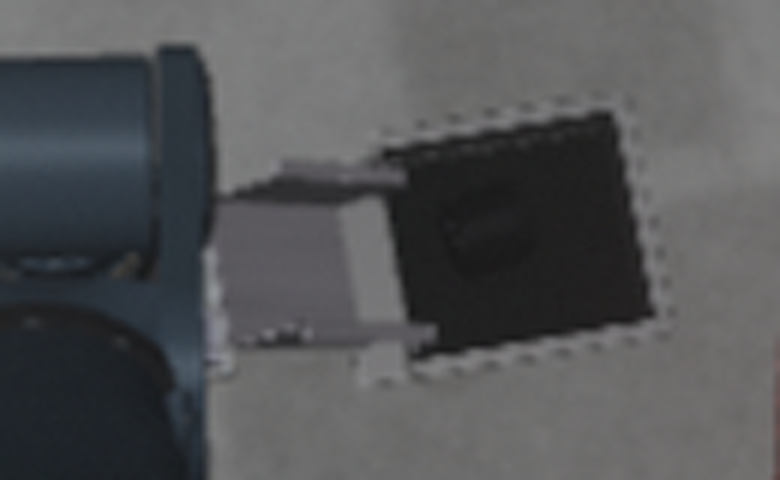

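The first good slug has dropped and lies in the catch tray, crop (490,230). Continuing with the second.

```bash
python3 -m jog '{"linear":[[0,0,0.1],[0,0,0.2],[0,0,0.3],[0,0,0.4],[0,0,0.4]],"twist":[0,0,0,0,0],"claw":[-1,-1,-1,-1,-1]}' |grep -E "force|tcp"
```

```text
tcp_pos: [0.5308, 0.1137, 0.1143]
force: [-0.4, -0.4, 0.0]
```

```bash
python3 -m jog '{"linear":[[0,0,0.1],[0,0,0.2],[0,0,0.3],[0,0,0.4],[0,0,0.4]],"twist":[0,0,0,0,0],"claw":[-1,-1,-1,-1,-1]}' |grep -E "force|tcp"
```

```text
tcp_pos: [0.5315, 0.1097, 0.1143]
force: [0.8, -0.1, 0.1]
```

```bash
python3 -m jog '{"linear":[[0,0,0.1],[0,0,0.2],[0,0,0.3],[0,0,0.4],[0,0,0.4]],"twist":[0,0,0,0,0],"claw":[-1,-1,-1,-1,-1]}' |grep -E "force|tcp"
python3 - <<'E'
from h import *
state()
w=manip.snapshot("wrist");cv2.imwrite("pics/w17.png",cv2.resize(cv2.cvtColor(w["pixels"],cv2.COLOR_RGB2BGR)[180:380,150:410],None,fx=3,fy=3))
E
```

```text
tcp_pos: [0.5322, 0.1058, 0.1143]
force: [-0.5, 0.3, 0.8]
t 23.73 gauge xyz mm [  4.6  51.3 114.3] yaw of tool y 9.27 F gauge [-0.4   0.37  0.78] gap -0.004 q [-0.01  0.59  1.74 -0.    0.81 -0.17]
```

View pics/w17.png

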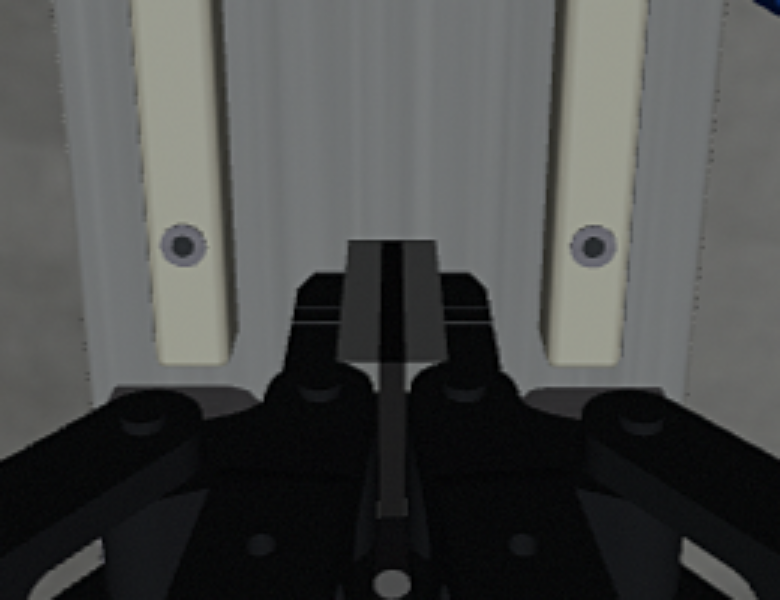

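```bash
python3 -m jog '{"linear":[[0,-0.05,0.1],[0,-0.05,0.2],[0,-0.05,0.3],[0,-0.05,0.4],[0,-0.05,0.5],[0,-0.05,0.5]],"twist":[0,0,0,0,0,0],"claw":[-1,-1,-1,-1,-1,-1]}' |grep -E "force|tcp"
```

```text
tcp_pos: [0.5324, 0.1007, 0.1143]
force: [-0.2, 0.0, 1.0]
```

```bash
python3 -m jog '{"linear":[[0,0,0.1],[0,0,0.2],[0,0,0.3],[0,0,0.4],[0,0,0.5],[0,0,0.5]],"twist":[0,0,0,0,0,0],"claw":[-1,-1,-1,-1,-1,-1]}' |grep -E "force|tcp"
```

```text
tcp_pos: [0.5332, 0.0958, 0.1143]
force: [0.5, 1.5, 0.1]
```

```bash
python3 -m jog '{"linear":[[0,0,0.1],[0,0,0.2],[0,0,0.3],[0,0,0.4],[0,0,0.5],[0,0,0.5]],"twist":[0,0,0,0,0,0],"claw":[-1,-1,-1,-1,-1,-1]}' |grep -E "force|tcp"
```

```text
tcp_pos: [0.534, 0.0909, 0.1143]
force: [-0.4, 0.4, 0.5]
```

```bash
python3 -m jog '{"linear":[[0,0,0.1],[0,0,0.2],[0,0,0.3],[0,0,0.4],[0,0,0.5],[0,0,0.5]],"twist":[0,0,0,0,0,0],"claw":[-1,-1,-1,-1,-1,-1]}' |grep -E "force|tcp"
python3 - <<'E'
from h import *
state()
w=manip.snapshot("top");cv2.imwrite("pics/t18.png",cv2.resize(cv2.cvtColor(w["pixels"],cv2.COLOR_RGB2BGR)[170:250,255:385],None,fx=6,fy=6,interpolation=cv2.INTER_CUBIC))
E
```

```text
tcp_pos: [0.5349, 0.0859, 0.1143]
force: [0.2, -0.2, -0.3]
t 25.78 gauge xyz mm [  4.1  31.2 114.3] yaw of tool y 9.28 F gauge [ 0.14 -0.25 -0.32] gap -0.004 q [-0.05  0.59  1.75 -0.    0.81 -0.21]
```

View pics/t18.png

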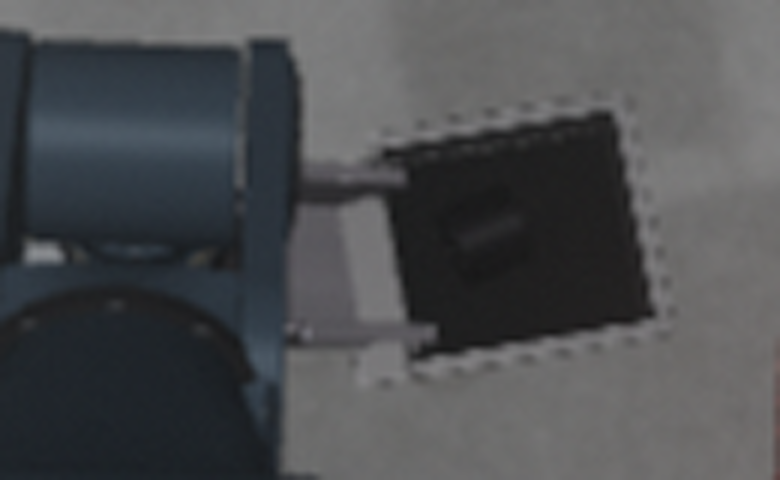

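```bash
python3 -m jog '{"linear":[[0,0,0.1],[0,0,0.2],[0,0,0.3],[0,0,0.4],[0,0,0.5],[0,0,0.5],[0,0,0.5]],"twist":[0,0,0,0,0,0,0],"claw":[-1,-1,-1,-1,-1,-1,-1]}' |grep -E "force|tcp"
python3 - <<'E'
from h import *
state()
w=manip.snapshot("top");cv2.imwrite("pics/t19.png",cv2.resize(cv2.cvtColor(w["pixels"],cv2.COLOR_RGB2BGR)[170:250,255:385],None,fx=6,fy=6,interpolation=cv2.INTER_CUBIC))
E
```

```text
tcp_pos: [0.5356, 0.0812, 0.1143]
force: [0.3, -0.2, -0.7]
t 26.42 gauge xyz mm [  4.1  26.4 114.3] yaw of tool y 9.27 F gauge [ 0.23 -0.26 -0.73] gap 0.002 q [-0.06  0.59  1.75  0.    0.81 -0.22]
```

View pics/t19.png

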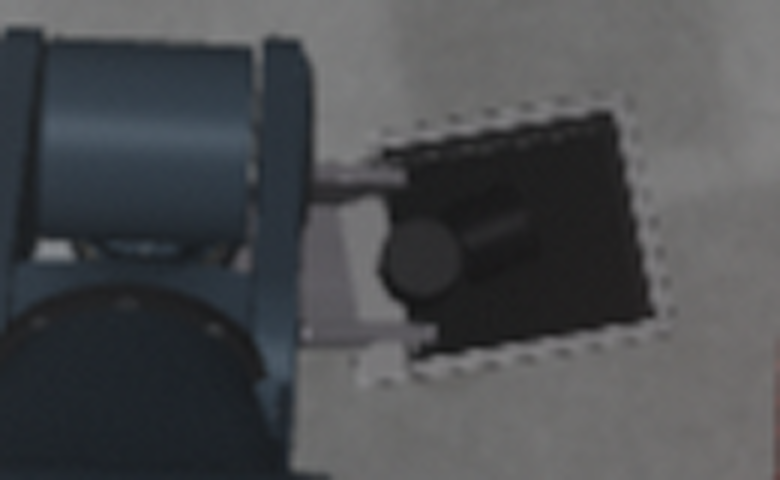

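Both good slugs are down; the second is at crop (423,258) at the chute's foot. I back away and check from all the cameras.

```bash
python3 -m jog '{"linear":[[0,0,-1],[0,0,-3],[0,0,-5],[-3,0,-6],[-7,0,-7],[-11,0,-10],[-12,0,-14],[-12,0,-18],[-12,0,-20],[-12,0,-20],[-12,0,-20],[-12,0,-20]],"twist":[0,0,0,0,0,0,0,0,0,0,0,0],"claw":[-1,-1,-1,-1,-1,-1,-1,-1,-1,-1,-1,-1]}' |grep -E "force|tcp"
python3 - <<'E'
from h import *
state()
w=manip.snapshot("top");im=w["pixels"]
cv2.imwrite("pics/t20.png",cv2.resize(cv2.cvtColor(im,cv2.COLOR_RGB2BGR)[130:290,195:445],None,fx=3.2,fy=3.2,interpolation=cv2.INTER_CUBIC))
b=np.clip(cv2.cvtColor(im,cv2.COLOR_RGB2BGR)[180:240,300:380].astype(float)*2.5,0,255).astype(np.uint8)
cv2.imwrite("pics/t20b.png",cv2.resize(b,None,fx=8,fy=8,interpolation=cv2.INTER_CUBIC))
for z in(.02,.05,.07):
  q=ray(w,[[255+423/6,170+258/6]],z)[0,:2]-O;print(z,np.round(1000*np.array([q@gx,q@gy]),1))
w=manip.snapshot("side");cv2.imwrite("pics/s20.png",cv2.cvtColor(w["pixels"],cv2.COLOR_RGB2BGR))
E
```

```text
tcp_pos: [0.5027, 0.2786, 0.234]
force: [-1.0, -0.7, 0.4]
t 27.47 gauge xyz mm [  3.2 226.6 234. ] yaw of tool y 9.33 F gauge [-1.13 -0.51  0.45] gap -0.003 q [ 0.31  0.46  1.56 -0.    1.13  0.15]
0.02 [   0.  -105.6]
0.05 [  -4.6 -102.7]
0.07 [  -7.6 -100.7]
```

View pics/t20.png

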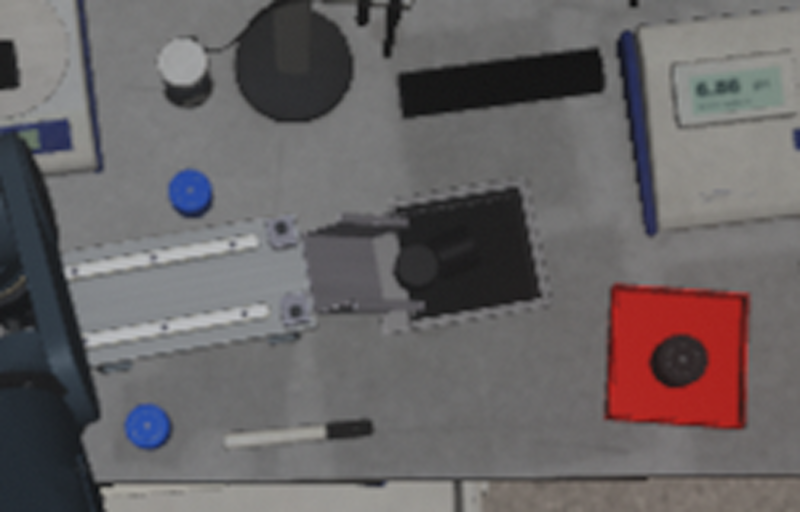

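View pics/t20b.png

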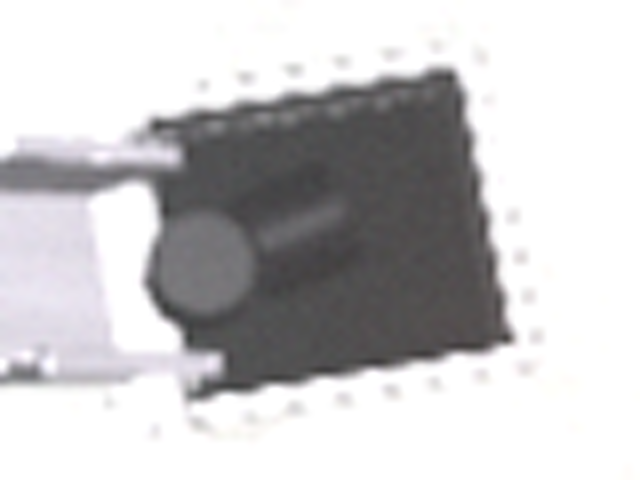

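View pics/s20.png

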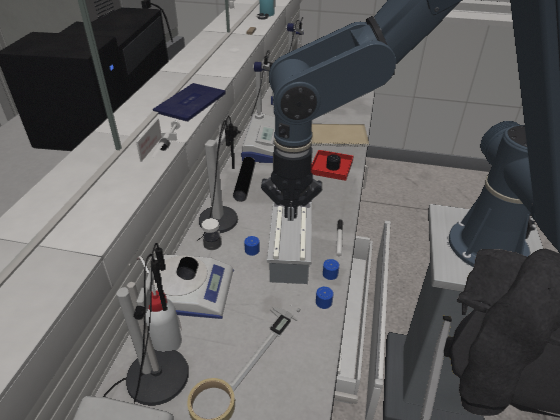

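```bash
python3 -m jog '{"linear":[[-2,-2,2],[-5,-6,4],[-8,-10,4],[-10,-10,4],[-10,-10,4],[-10,-10,4]],"twist":[0,0,0,0,0,0],"claw":[-1,-1,-1,-1,-1,-1]}' |grep -E "force|tcp"
python3 - <<'E'
from h import *
w=manip.snapshot("side");cv2.imwrite("pics/s21.png",cv2.resize(cv2.cvtColor(w["pixels"],cv2.COLOR_RGB2BGR)[130:250,230:390],None,fx=5,fy=5,interpolation=cv2.INTER_CUBIC))
w=manip.snapshot("wrist");cv2.imwrite("pics/w21.png",cv2.cvtColor(w["pixels"],cv2.COLOR_RGB2BGR))
E
```

```text
tcp_pos: [0.4117, 0.2221, 0.3362]
force: [-0.2, -0.7, -0.6]
```

View pics/s21.png

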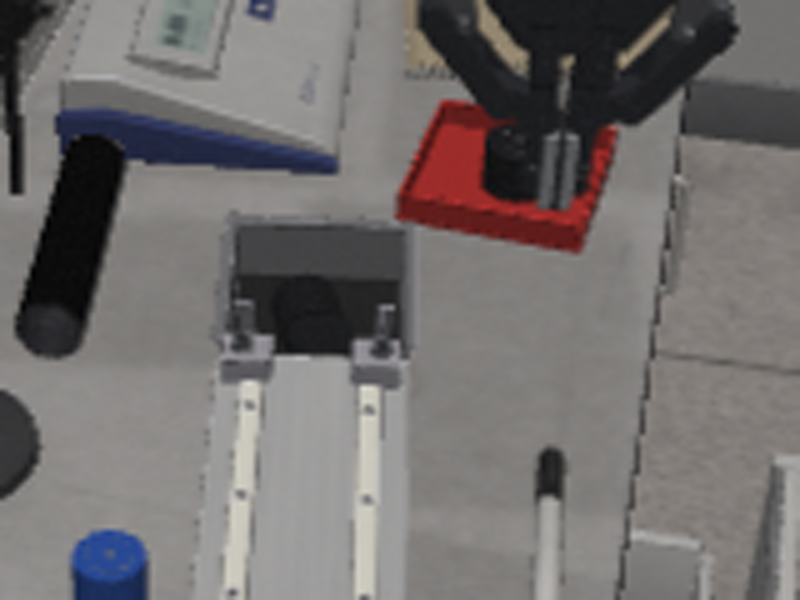

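```bash
python3 - <<'E'
from h import *
w=manip.snapshot("side");t=manip.snapshot("top")
def q(d,p,z):
    r=ray(d,[p],z)[0,:2]-O;return np.round(1000*np.array([r@gx,r@gy]),1)
for z in(.02,.04,.06,.08): print(z,q(w,[294,196],z),q(t,[325.4,212.7],z))
b=np.clip(cv2.cvtColor(w["pixels"],cv2.COLOR_RGB2BGR)[165:215,265:325].astype(float)*2.5,0,255).astype(np.uint8)
cv2.imwrite("pics/s22.png",cv2.resize(b,None,fx=10,fy=10,interpolation=cv2.INTER_CUBIC))
state()
E
```

```text
0.02 [  -0.3 -125.6] [   0.9 -105.5]
0.04 [ -0.6 -99.6] [  -2.1 -103.5]
0.06 [ -0.8 -73.7] [  -5.2 -101.6]
0.08 [ -1.  -47.8] [ -8.2 -99.6]
t 28.27 gauge xyz mm [-96.1 185.9 333. ] yaw of tool y 9.22 F gauge [ 0.58 -0.9   0.81] gap -0.0 q [ 0.26  0.19  1.67 -0.    1.28  0.1 ]
```

View pics/s22.png

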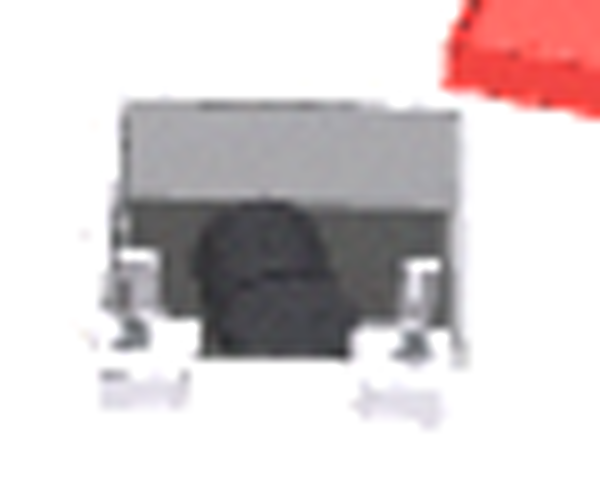

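The second good slug's top triangulates to z ≈ 38 mm at gauge y ≈ -103 mm, so it is low in the tray beside the first. The oversize slug stands in the red tray, the arm is free, and the bystanders look unmoved.

```bash
python3 -c "
from station import manip
print(manip.sign_off())"
```

```text
the job is handed in; nothing more can be done
None
```

The job is handed in at about 28 s of the 72 s allowed: both good slugs are in the grey tray and the oversize one stands in the red reject tray.

**What I did:**
- The front slug in the queue was the oversize one. I pushed the queue with shut fingers until it stopped at the jaws. The highest push I read was about 7 N, against the 25 N limit.
- I gripped it with 20 to 30 N, lifted it out and stood it in the red tray.
- I then pushed the other two along the lane in small steps. The readings stayed at about 2 N or less, and both went through the gap, off the ledge and down the chute.

**Last checks:**
- **First good slug:** it lies in the grey tray.
- **Second good slug:** it stands on end beside the first at gauge y about -103 mm. Its top is at z about 38 mm by triangulating the top and side views.
- **Oversize slug:** it stands upright well inside the red tray in the pictures; I judged the upright angle by eye only.
- **Bystanders:** the jar, marker and pipe look unmoved. The caliper was outside the last crop I viewed, but it was in its place in the side view just before. The arm touched nothing at hand-in.

**What disagreed:** the cameras put the middle of the lane up to about 4.5 mm apart across the lane. I used about 4 mm from the top camera's line, because comparing the fingertips directly with the guide strips gave that, and nothing snagged.

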